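# Hang the bin of vials back on the louvred bench panel

## Task

Hang the yellow bin, with its three vials in it, in the empty middle place of the louvred panel stand: bring the lip at its back over the louvre tongue, let it down behind the tongue and press it gently down until it is fully home and the spring catch has snapped over the lip, then let go. Never force it, keep the bin level enough that the vials stay in, and do not shift the green-lidded box, the wash bottle or the yellow-lidded jar.

Things in the scene. Friction and masses are not known exactly. Their poses are not given: they have to be found in the camera images.
- bin: Loose yellow hopper bin, open on top, 104 (x) x 62 (y) x 55 mm plus lip, 110-225 g plus vials. Origin: centre of underside; z up; +x to its back (tall end with the lip), -x to the low front with label. Flat upright side walls, 62 mm over the outsides, 55 mm high for x > -12, down to 31 at the front: grip across y from above, fingers outside. Centre of mass near x = +5.
- bin_lip (a point): Point (63, 0, 52) mm of the bin, its axes. The lip on the back wall (outer face x = 52) is 50 mm wide in y: a flange 3 mm thick, z = 52-55, from x = 52 to 63, and at its end a hook 3 mm thick (x = 60-63) hanging down to z = 36.5. The point is mid-width on the hook's rear face, level with the flange's underside. Hook to back wall: 8 mm free for the tongue.
- bin_mid (a point): Point inside the bin, 20 mm above the middle of its underside. Walls and floor are 2.5 mm thick, back wall 3.
- stand: Grey louvred bench panel, 318 mm wide, 221 tall, does not move. Origin: on the desk under the middle of the panel's front face; z up, y along the panel, -x out of its front. Along its top are three louvre plates: on those at y = +102 and -102 mm blue bins of the same kind hang fixed; the middle place, 40 mm free on each side of a hung bin, is empty. Plates end 33 mm above their tongues.
- bay (a point): Empty place, stand axes (+x into the panel): point on the middle louvre plate's flat web at the NOMINAL height of the tongue's top edge, 185 mm over the desk. That plate is hand-clamped in slots: its true height is up to 12 mm more or less and is not measured, so feel for the stop. It holds fast. In a hung bin, bin_lip lies here but for that height and 0-4 mm play in -x.
- tongue (a point): Nominal middle of the louvre tongue's top edge, 7 mm in front of bay, stand axes. The tongue is upright, 74 mm wide, 2 mm thick, 6 mm in front of the web (its front face 8 mm): the hook goes down into this 6 mm pocket, 16 mm deep, till the flange rests on the tongue. 24-40 mm below it a skirt slopes out to 8.5 mm from the web, then is upright to 48: the hung bin's lower back rests there.
- catch (a joint): Angle (rad) of the middle place's spring catch: steel leaf 24 mm wide, pivoted in the web 27 mm over the tongue's top, leaning out and down to a rolled tip 7 mm proud of the web, 5 mm over the tongue's top. 0 = sprung forward, 0.42 = pushed in. The lip pushes it back as it slides down (against some 4-7 N; the weight alone is not enough); it snaps back to 0 over the flange in the last 2 mm.
- vial_0: Screw-cap glass vial with red cap, 17 mm diameter, 51 mm long, 14 g, lying loose in the bin. Origin: centre of its foot; z along it to the cap.
- vial_1: Vial of the same size with blue cap, lying loose in the bin. Origin: centre of its foot.
- vial_3: Vial of the same size with blue cap, lying loose in the bin. Origin: centre of its foot.
- green_box: Bystander: clear box with green lid, 148 x 212 x 90 mm, on the desk in front of the stand. Origin: centre of its underside.
- wash_bottle: Bystander: wash bottle with blue cap and bent nozzle, 82 x 141 x 230 mm, at the desk's right front. Origin: centre of its underside.
- jar_d: Bystander: small jar with yellow lid, 61 x 61 x 55 mm. Origin: centre of its underside.

How it is judged (in metres and radians):
On the way, in this order (a step that is already met when the one before it is completed fails the run):
1. the bin is lifted clear of the desk (height (world z) of bin above 0.06 m), for 0.2 s.
2. the bin's lip, over the tongue, pushes the spring catch back (value of joint catch above 0.15 rad and contact force between bin and stand above 1 N), for 0.05 s.
3. the lip is fully down behind the tongue and the catch has sprung forward over it (value of joint catch below 0.1 rad and x of bin_lip in the frame of bay between -0.007 and 0.003 m and y of bin_lip in the frame of bay between -0.013 and 0.013 m and z of bin_lip in the frame of bay between -0.0145 and 0.0145 m and angle between bin's own z axis and vertical below 0.13 rad), for 0.2 s.
At the end, for the whole second after the job is handed in: The bin hangs at rest in the middle place: bin_lip within -7 to +3 mm in x, 13 mm in y and 14.5 mm in z of the bay point, catch sprung forward (below 0.10 rad), bin upright within 0.13 rad and borne by the stand, each vial's foot within 70 mm of bin_mid (all of step 3 and contact force between bin and stand above 0.8 N and linear speed of bin below 0.02 m/s and angular speed of bin below 0.1 rad/s and distance between each of vial_0, vial_1, vial_3 and bin_mid below 0.07 m); the robot touches nothing.
It fails at once if the robot forces the bin against the stand with more than 22 N (contact force between bin and stand above 22 N and contact force between the fingers and bin above 3 N).
It fails at once if the robot itself presses on the stand, its catch or the bins on it with more than 10 N (contact force between any of the fingers, the arm and stand above 10 N).
It fails at once if the bin is tipped by more than 0.6 rad (angle between bin's own z axis and vertical above 0.6 rad).
It fails at once if a vial leaves the bin (distance between any of vial_0, vial_1, vial_3 and bin_mid above 0.09 m).
It fails at once if the green-lidded box, the wash bottle or the jar is shifted by more than 20 mm (distance of any of green_box, wash_bottle, jar_d from where it was at the start of the episode above 0.02 m).
It also fails if it takes over 64 s, if anything falls off the work surface, if the arm or the gripper's body presses on something with over 40 N, if the wrist force passes 120 N, or if a joint passes its speed limit or range.

## Robot

A 6-joint arm with a two-finger parallel gripper is mounted at the origin on a cart in front of the work surface, level with it; the furniture and walls round the work are solid. World frame = base frame: x ahead of the robot, y to its left, z up, the work surface at z = 0. Lengths are in m, angles in degrees, forces in N, time in s.
With the tool pointing down it reaches from about 0.35 to 0.875 m from the base axis. Payload 4.2 kg.
Tool frame: the origin (TCP) lies midway between the tips of the shut fingers; the grasp point (between the pads) lies 19 mm behind it (r.pinch_z is the distance from the TCP to the grasp point, in m); z points along the fingers, y is the line along which they close (so a half turn about z gives the same grasp; the last joint's range is limited). The gripper opens to 87 mm and grips with 3 to 60 N. Pads are 19 mm wide; open, the fingers measure 117 mm over their backs; the gripper's body (75 mm by 190 mm) begins 51 mm behind the grasp point.
Start: joints at [-53.824, 22.042, 0.453, 0, -68.411, -14.817], TCP at [0.228, -0.582, 0.223] pointing down, gripper open.
Joint ranges: [-179.83, 179.83], [-69.29, 118.12], [-61.27, 80.66], [-181.25, 117.63], [-171.15, -9.14], [-177.46, 177.46]. Speed limits (degrees/s): [159.86, 159.86, 180, 180, 180, 180].

## Interface

Orientations are given as a 3x3 rotation matrix whose columns are the frame's x, y, z axes.
In Python, from station import r, imaging, models gives the robot as it stands. The module is installed in compiled form; this text tells all that it offers.
- The arm moves only by the tool apply_moves, never from a script. Its argument "moves" is a list of rows, each a list of 2 entries, a list of its own where there are three numbers: the shift along the tool's x, y, z in m, then the turn about the tool's z in degrees. A call has 1 to 5 rows; each row shifts and turns the commanded pose from where the row before left it, along the tool's axes as they then stand; what a row does not reach is not made up. A row lasts 1/12 s, in which the tool goes at most 41.7 mm and 7.16 degrees, less where a joint would pass 70% of its speed; a pose out of reach is approached as far as the arm can. A call is refused whole if a number of a shift passes 0.0417 or a number of a turn 7.16, either way. A call with a gripper value outside its range is refused whole. "hand" is the finger opening in m, from 0 to 0.087, set as the call begins (left out, the last holds). The fingers move at their own pace and stop on an object; the grip force is fixed at half the most. Time passes only in rows, so rows that do not move let the fingers close. It gives the time, the measured TCP pose, the force, the opening and the grip force at its end, in the units of the state.
- r.sense(): the state, without advancing time (a new reading comes with each control period).
- imaging.capture(name): name is "scene" or "top" or "wrist"; returns a dict with "frame" (384x512x3 uint8, blue, green, red), "intrinsics" (3x3 intrinsics, pixels), "eye" and "orientation" of the camera in the world. Camera axes: x right, y down, z forward; pixel columns grow to the right and rows downward; lengths in m; the calibration is good to about 2 mm. A picture is of the moment at which its call begins. There is no depth.
- r.finish_job(): hands the job in; it is judged then, once.
Trained networks look in a picture, given as the dict that the camera call returned (one of the last four; its "shot" number tells which), for a name from the list of things; names that differ only in an ending like _2 or _b are one class to them, and where a whole thing is asked for, a point or a joint stands for the part that bears it (a point fixed in the world has none). Each returns a list of dicts, best first, with "confidence" (0 to 1); they miss things now and then, are a little off and sometimes report something else, mostly with a low value. They report only what shows in the picture. A call takes as long as a camera call.
- models.cut_out(picture, target): "region" (384x512 bool, what is visible of it) and "extent" ([left, top, width, height] as shares, 0 to 1, of the picture: columns of its width, rows of its height, round what is visible of it).
- models.place_of(picture, target): "at" ([column, row] as shares, 0 to 1, of the picture: columns of its width, rows of its height: a listed point, or the origin of a listed thing).
The state is a dict: "time_s": time; "joints": joint angles; "joint_velocities": joint speeds; "effort": joint torques, N m; "tcp_pos": TCP position; "ee_rot": TCP orientation; "wrist_force": force on the tool from outside, world axes, zero at the start; "moment": the same for the moment, N m; "gripper_width": opening from 0.0 (shut) to 1.0 (fully open); "gripper_force": force on a finger pad.
Only numpy, scipy, OpenCV 4.12 (cv2) and the standard library are available. Lean on these libraries where they do the work, as an engineer would, in place of code of your own. Each camera call takes 0.05 s, during which the arm holds its last target. There are 200 camera calls.

## Working session

There is one attempt and no reset: what is moved stays moved. The work goes in short steps, Python scripts to look and compute and a tool call to move; the robot and the scene stay as the last step left them, time stands still between calls to the robot, and variables do not carry over. Pictures are saved under pics/ and viewed, at most 10 in all, crops included, and the job is handed in when it is done.

Besides the shell and the picture viewer there is one more tool, called after "Emit:" in YAML: its name, and indented under it one key for each argument. apply_moves: Moves the arm, as the interface text tells. Its arguments: {"type":"object","properties":{"moves":{"type":"array"},"hand":{"type":"number"}},"required":["moves"]}

```bash
mkdir -p pics
cat > h.py <<'E'
from station import r, imaging, models
import numpy as np, cv2
def ray(p,at):
    u=np.array([at[0]*512,at[1]*384,1.]);d=p["orientation"]@np.linalg.solve(np.array(p["intrinsics"]),u)
    return np.array(p["eye"]),d/np.linalg.norm(d)
def onz(p,at,z):
    e,d=ray(p,at);return e+d*(z-e[2])/d[2]
def tri(rs):
    A=np.zeros((3,3));b=np.zeros(3)
    for e,d in rs:
        M=np.eye(3)-np.outer(d,d);A+=M;b+=M@e
    x=np.linalg.solve(A,b);return x,[np.linalg.norm((np.eye(3)-np.outer(d,d))@(x-e)) for e,d in rs]
E
cat > a.py <<'E'
from h import *
np.set_printoptions(precision=4,suppress=True)
P={}
for n in("scene","top"):
    p=imaging.capture(n);P[n]=p;cv2.imwrite(f"pics/{n}0.png",p["frame"])
    print(n,p["eye"],p["orientation"],p["intrinsics"])
R={}
for t in["bin","bin_lip","bin_mid","stand","bay","tongue","green_box","wash_bottle","jar_d","vial_0"]:
    for n in P:
        q=models.place_of(P[n],t)[:2]
        print(t,n,[(np.array(a["at"])*[512,384],round(a["confidence"],2)) for a in q])
        if q:R.setdefault(t,[]).append(ray(P[n],q[0]["at"]))
    if len(R.get(t,[]))>1:print("  3d",tri(R[t]))
s=r.sense();print(s,r.pinch_z)
cv2.imwrite("pics/both0.png",cv2.resize(np.hstack([P["scene"]["frame"],P["top"]["frame"]]),(800,300)))
E
python3 a.py
```

```text
scene [-0.0441  0.6104  0.9086] [[-0.8108 -0.3445  0.4732]
 [-0.5853  0.4843 -0.6503]
 [-0.0051 -0.8042 -0.5943]] [[373.4426   0.     252.3798]
 [  0.     373.4426 193.5627]
 [  0.       0.       1.    ]]
top [ 0.4419 -0.2147  1.3381] [[-0.0146 -0.9954  0.0947]
 [-0.9999  0.015   0.0037]
 [-0.0051 -0.0947 -0.9955]] [[412.7953   0.     250.1466]
 [  0.     412.7953 192.202 ]
 [  0.       0.       1.    ]]
bin scene [(array([201.984 , 298.2144]), 0.84)]
bin top [(array([150.1184, 216.3072]), 0.83)]
  3d (array([ 0.4986,  0.1201, -0.0103]), [np.float64(0.003100951167715463), np.float64(0.0031009511677153713)])
bin_lip scene [(array([182.8864, 275.712 ]), 0.85)]
bin_lip top [(array([143.9232, 196.608 ]), 0.56)]
  3d (array([0.5594, 0.1256, 0.0541]), [np.float64(0.005177480062615997), np.float64(0.005177480062615993)])
bin_mid scene []
bin_mid top [(array([147.4048, 216.    ]), 0.73)]
stand scene []
stand top []
bay scene [(array([252.8256, 162.5856]), 0.96), (array([210.688 , 295.9104]), 0.69)]
bay top [(array([295.7824, 160.0128]), 0.88)]
  3d (array([ 0.6426, -0.34  ,  0.1837]), [np.fl
[... 1023 characters left out ...]
)]
  3d (array([0.4822, 0.0989, 0.002 ]), [np.float64(0.000275339401610098), np.float64(0.00027533940161007944)])
{'time_s': 1.1, 'joints': array([-53.824 ,  22.038 ,   0.452 ,   0.0003, -68.4132, -14.8182]), 'joint_velocities': array([-0.0123,  0.0491, -0.0265,  0.1079,  0.0751,  0.0317]), 'effort': array([  0.0002, -39.0475,  18.7625,   4.2244,   0.0154,  -0.    ]), 'tcp_pos': array([ 0.2276, -0.582 ,  0.2226]), 'ee_rot': array([[-0.9313, -0.3642,  0.    ],
       [-0.3642,  0.9313, -0.    ],
       [ 0.    , -0.    , -1.    ]]), 'wrist_force': array([ 0.0818,  0.3684, -0.5386]), 'moment': array([-0.01  ,  0.0019,  0.0312]), 'gripper_force': 0.0, 'gripper_width': 1.0010271085059432} 0.0187
```

View pics/scene0.png

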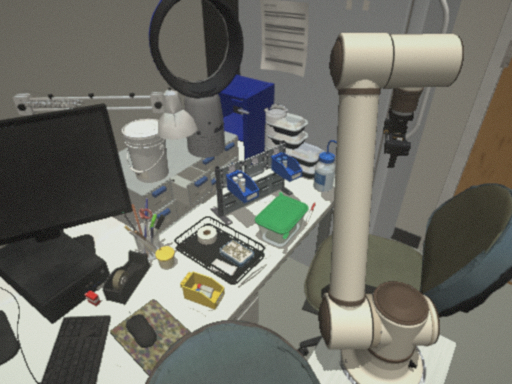

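View pics/top0.png

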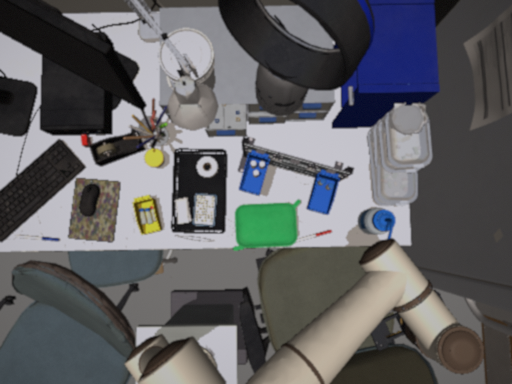

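The scene view shows the yellow bin at about (200,290), and the top view has it at (148,214). The stand's empty middle place is at about (295,160) in the top view, between blue bins at (255,173) and (322,192). The panel slopes about 14° there. Next I'll move to look at the stand with the wrist camera.

Emit:
apply_moves:
  moves:
    - [[0,0,-0.035],0]
    - [[-0.02,0.01,-0.03],0]
    - [[-0.03,0.015,-0.02],0]
    - [[-0.035,0.018,-0.01],0]
    - [[-0.035,0.018,-0.01],0]

```text
time_s: 1.52
tcp_pos: [0.3178, -0.4808, 0.329]
ee_rot: [[-0.932, -0.363, 0.002], [-0.363, 0.932, -0.001], [-0.001, -0.002, -1.0]]
wrist_force: [2.3, 0.2, 0.1]
gripper_width: 0.999
gripper_force: 0.0
```

Emit:
apply_moves:
  moves:
    - [[-0.035,0.018,-0.01],0]
    - [[-0.035,0.018,-0.01],0]
    - [[-0.035,0.018,-0.01],0]
    - [[-0.03,0.018,0],0]
    - [[0,0,0],0]

```text
time_s: 1.93
tcp_pos: [0.42, -0.3615, 0.3584]
ee_rot: [[-0.929, -0.37, 0.003], [-0.37, 0.929, 0.0], [-0.003, -0.001, -1.0]]
wrist_force: [-0.6, -0.3, -0.7]
gripper_width: 0.998
gripper_force: 0.0
```

```bash
cat > b.py <<'E'
from h import *
import sys
np.set_printoptions(precision=4,suppress=True)
n=sys.argv[1]
P={k:imaging.capture(k) for k in ("wrist","scene","top")}
cv2.imwrite(f"pics/{n}.png",P["wrist"]["frame"])
for k in P: cv2.imwrite(f"pics/{n}_{k}.png",P[k]["frame"])
s=r.sense();print(s["tcp_pos"],s["ee_rot"],s["time_s"]);p=P["wrist"];print(p["eye"],p["orientation"])
for t in sys.argv[2:]:
    R=[]
    for k in P:
        q=models.place_of(P[k],t)[:2]
        print(t,k,[(np.array(a["at"])*[512,384],round(a["confidence"],2)) for a in q])
        if q and q[0]["confidence"]>.5:R.append(ray(P[k],q[0]["at"]))
    if len(R)>1:print("  3d",*tri(R))
E
python3 b.py w1 bay tongue stand bin bin_lip bin_mid
```

```text
[ 0.4169 -0.365   0.3575] [[-0.9309 -0.3653 -0.0002]
 [-0.3653  0.9309 -0.0001]
 [ 0.0002  0.     -1.    ]] 2.0833
[ 0.3557 -0.3848  0.5202] [[-0.3695  0.8993  0.2338]
 [ 0.9292  0.3581  0.0914]
 [-0.0016  0.251  -0.968 ]]
bay wrist []
bay scene [(array([254.4128, 165.312 ]), 0.85)]
bay top [(array([152.4224, 222.912 ]), 0.51)]
  3d [ 0.4379 -0.01    0.4215] [np.float64(0.03052459124334159), np.float64(0.03052459124334161)]
tongue wrist []
tongue scene [(array([253.7984, 162.7008]), 0.68)]
tongue top [(array([295.8848, 161.3952]), 0.67)]
  3d [ 0.6384 -0.3401  0.1847] [np.float64(0.0015078834461983229), np.float64(0.0015078834461983474)]
stand wrist []
stand scene []
stand top [(array([290.0992, 173.4144]), 0.94)]
bin wrist [(array([133.4784, 119.1936]), 0.2)]
bin scene [(array([204.9024, 299.5968]), 0.75), (array([206.592 , 291.3024]), 0.59)]
bin top [(array([149.6064, 214.8096]), 0.69)]
  3d [ 0.4979  0.119  -0.0162] [np.float64(0.003999791823673143), np.float64(0.0039997918236730845)]
bin_lip wrist []
bin_lip scene [(array([183.5008, 277.2096]), 0.78), (array([256.1024, 201.408 ]), 0.43)]
bin_lip top [(array([142.1824, 196.416 ]), 0.76)]
  3d [0.5577 0.1294 0.0528] [np.float64(0.002058686065742132), np.float64(0.0020586860657420495)]
bin_mid wrist []
bin_mid scene [(array([207.2064, 289.8048]), 0.84)]
bin_mid top [(array([148.48  , 221.4144]), 0.7)]
  3d [0.4801 0.1134 0.0352] [np.float64(0.0022946790761535817), np.float64(0.002294679076153584)]
```

View pics/w1.png

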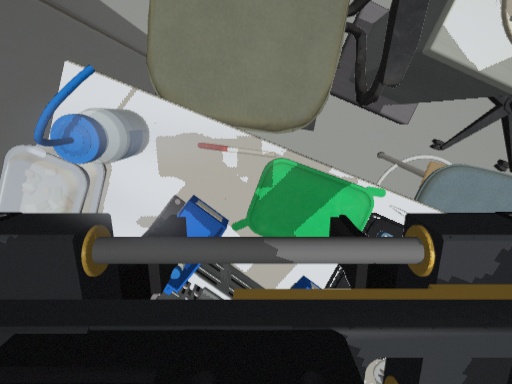

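The wrist camera sits on the tool's +x side and the gripper hides the tool's −x half. I'll turn the tool half round so the camera looks at the stand and lip.

Emit:
apply_moves:
  moves:
    - [[0,0,0],-7.16]
    - [[0,0,0],-7.16]
    - [[0,0,0],-7.16]
    - [[0,0,0],-7.16]
    - [[0,0,0],-7.16]

```text
time_s: 3.4
tcp_pos: [0.4167, -0.3652, 0.3576]
ee_rot: [[-0.537, -0.844, 0.0], [-0.844, 0.537, -0.0], [-0.0, -0.0, -1.0]]
wrist_force: [-1.3, 0.4, -0.6]
gripper_width: 0.997
gripper_force: 0.0
```

Emit:
apply_moves:
  moves:
    - [[0,0,0],-7.16]
    - [[0,0,0],-7.16]
    - [[0,0,0],-7.16]
    - [[0,0,0],-7.16]
    - [[0,0,0],-7.16]

```text
time_s: 3.82
tcp_pos: [0.4167, -0.3653, 0.3576]
ee_rot: [[0.058, -0.998, 0.0], [-0.998, -0.058, -0.0], [0.0, -0.0, -1.0]]
wrist_force: [-1.0, -0.6, 0.3]
gripper_width: 1.001
gripper_force: 0.0
```

Emit:
apply_moves:
  moves:
    - [[0,0,0],-7.16]
    - [[0,0,0],-7.16]
    - [[0,0,0],-7.16]
    - [[0,0,0],-7.16]
    - [[0,0,0],-7.16]

```text
time_s: 4.23
tcp_pos: [0.4167, -0.3653, 0.3576]
ee_rot: [[0.631, -0.776, 0.0], [-0.776, -0.631, -0.0], [0.0, 0.0, -1.0]]
wrist_force: [-0.0, -0.7, -0.2]
gripper_width: 1.002
gripper_force: 0.0
```

Emit:
apply_moves:
  moves:
    - [[0,0,0],-7.16]
    - [[0,0,0],-7.16]
    - [[0,0,0],-7.16]
    - [[0,0,0],-7.16]
    - [[0,0,0],-7.16]

```text
time_s: 4.65
tcp_pos: [0.4168, -0.3653, 0.3576]
ee_rot: [[0.966, -0.26, 0.0], [-0.26, -0.966, -0.0], [0.0, 0.0, -1.0]]
wrist_force: [0.2, 0.4, 0.4]
gripper_width: 0.999
gripper_force: 0.0
```

Emit:
apply_moves:
  moves:
    - [[0.028,-0.026,0.005],0]
    - [[0.028,-0.026,0.005],0]
    - [[0.028,-0.026,0.005],0]
    - [[0,0,0],0]
    - [[0,0,0],0]

```text
time_s: 5.07
tcp_pos: [0.5198, -0.3113, 0.341]
ee_rot: [[0.965, -0.264, -0.002], [-0.264, -0.965, 0.001], [-0.003, -0.0, -1.0]]
wrist_force: [0.4, 0.6, 0.8]
gripper_width: 1.0
gripper_force: 0.0
```

```bash
python3 b.py w2 bay tongue stand catch; python3 -c "
from h import *;print(r.sense()['joints'])"
```

```text
[ 0.518  -0.3129  0.343 ] [[ 0.9638 -0.2667  0.0004]
 [-0.2667 -0.9638 -0.0005]
 [ 0.0005  0.0004 -1.    ]] 5.2167
[ 0.5844 -0.3275  0.5028] [[-0.264  -0.9336 -0.2423]
 [-0.9645  0.2557  0.0659]
 [ 0.0004  0.2511 -0.968 ]]
bay wrist [(array([252.5184,  61.4016]), 0.96)]
bay scene [(array([254.8224, 161.3184]), 0.68)]
bay top []
  3d [ 0.6357 -0.3376  0.1933] [np.float64(0.0015403644937954887), np.float64(0.0015403644937952243)]
tongue wrist [(array([253.5936,  67.8144]), 0.89)]
tongue scene [(array([182.9888, 278.784 ]), 0.58), (array([252.7232, 163.2   ]), 0.57)]
tongue top []
  3d [ 0.8301 -0.2558 -0.4842] [np.float64(0.13853670690140651), np.float64(0.13853670690140643)]
stand wrist [(array([256.9216,  84.7104]), 0.78)]
stand scene [(array([254.5152, 197.6832]), 0.95)]
stand top []
  3d [ 0.6329 -0.338   0.0272] [np.float64(0.0024556872000424785), np.float64(0.002455687200042401)]
[-1.57962495e+01  1.69843272e+01  9.95168768e+00 -6.77775226e-04
 -8.29500404e+01  9.03334014e+01]Traceback (most recent call last):
  File "b.py", line 12, in <module>
    q=models.place_of(P[k],t)[:2]
      ~~~~~~~~~~~~~~~^^^^^^^^
ValueError: it knows: bay, bin, bin_lip, bin_mid, green_box, jar, stand, tongue, vial, wash_bottle
```

View pics/w2.png

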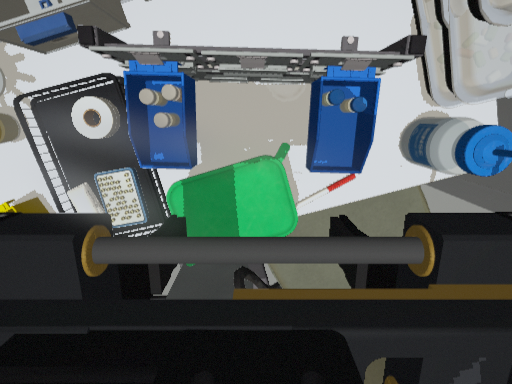

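The wrist view shows the panel from (85,38) to (420,46). The blue bins are at (160,110) and (345,125), with the empty middle place at about (252,65). I'll zoom in to measure the yaw.

```bash
python3 -c "
import cv2
a=cv2.imread('pics/w2.png')[20:180,60:440]
cv2.imwrite('pics/w2c.png',cv2.resize(a,(798,336),interpolation=cv2.INTER_CUBIC))"
```

```text
(no output)
```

View pics/w2c.png

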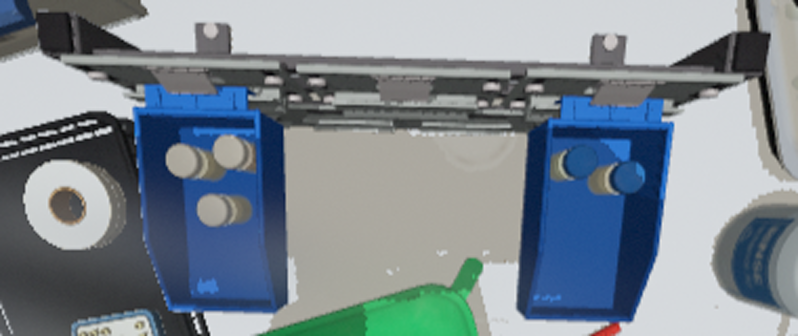

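```bash
cat > c.py <<'E'
from h import *
np.set_printoptions(precision=4,suppress=True)
p=dict(eye=np.array([0.5844,-0.3275,0.5028]),orientation=np.array([[-0.264,-0.9336,-0.2423],[-0.9645,0.2557,0.0659],[0.0004,0.2511,-0.968]]))
p["intrinsics"]=imaging.capture("wrist")["intrinsics"];print(p["intrinsics"])
f=lambda c,z:onz(p,((60+c[0]/2.1)/512,(20+c[1]/2.1)/384),z)
for a,b,z in(((198,110),(608,123),.188),((65,52),(742,75),.221),((135,110),(262,113),.188),((545,122),(672,125),.188)):
    A,B=f(a,z),f(b,z);d=A-B;print(A,B,np.linalg.norm(d),"yaw",np.degrees(np.arctan2(-d[0],d[1])),"mid",(A+B)/2)
for z in(.175,.185,.195):
    print(z,onz(p,(252.5/512,61.4/384),z),onz(p,(253.6/512,67.8/384),z))
E
python3 c.py
```

```text
[[285.097    0.     257.5848]
 [  0.     285.097  190.1326]
 [  0.       0.       1.    ]]
[ 0.6546 -0.2365  0.188 ] [ 0.5956 -0.4294  0.188 ] 0.20171953357245248 yaw -17.004290309077383 mid [ 0.6251 -0.333   0.188 ]
[ 0.6841 -0.1992  0.221 ] [ 0.5983 -0.4784  0.221 ] 0.2921097635187849 yaw -17.086861747061114 mid [ 0.6412 -0.3388  0.221 ]
[ 0.6627 -0.2067  0.188 ] [ 0.645  -0.2664  0.188 ] 0.06221748318493817 yaw -16.57098301977256 mid [ 0.6539 -0.2365  0.188 ]
[ 0.6042 -0.3996  0.188 ] [ 0.5863 -0.4597  0.188 ] 0.06278149299934405 yaw -16.57221123908412 mid [ 0.5953 -0.4296  0.188 ]
0.175 [ 0.6402 -0.3373  0.175 ] [ 0.6338 -0.3367  0.175 ]
0.185 [ 0.6385 -0.337   0.185 ] [ 0.6323 -0.3365  0.185 ]
0.195 [ 0.6368 -0.3367  0.195 ] [ 0.6307 -0.3362  0.195 ]
```

The panel yaw is about −17°, and the bay is near (0.637, −0.3365). Now I'll move to look at the bin.

Emit:
apply_moves:
  moves:
    - [[-0.019,-0.034,0],0]
    - [[-0.019,-0.034,0],0]
    - [[-0.019,-0.034,0],0]
    - [[-0.019,-0.034,0],0]
    - [[-0.019,-0.034,0],0]

```text
time_s: 6.13
tcp_pos: [0.4713, -0.122, 0.3426]
ee_rot: [[0.964, -0.267, 0.0], [-0.267, -0.964, 0.0], [0.0, -0.0, -1.0]]
wrist_force: [0.8, 1.1, 0.2]
gripper_width: 0.999
gripper_force: 0.0
```

Emit:
apply_moves:
  moves:
    - [[-0.019,-0.034,0],0]
    - [[-0.019,-0.034,0],0]
    - [[-0.019,-0.034,0],0]
    - [[-0.019,-0.034,0],0]
    - [[-0.019,-0.034,0],0]

```text
time_s: 6.55
tcp_pos: [0.4249, 0.0673, 0.343]
ee_rot: [[0.964, -0.266, 0.001], [-0.266, -0.964, 0.001], [0.001, -0.001, -1.0]]
wrist_force: [0.4, 1.0, -0.4]
gripper_width: 1.001
gripper_force: 0.0
```

Emit:
apply_moves:
  moves:
    - [[-0.019,-0.034,0.01],0]
    - [[0,0,0.015],-7]
    - [[0,0,0.02],-7]
    - [[0,0,0.015],-7]
    - [[0,0,0],-7]

```text
time_s: 6.97
tcp_pos: [0.4145, 0.1034, 0.2794]
ee_rot: [[0.975, 0.224, -0.006], [0.224, -0.975, -0.002], [-0.006, 0.001, -1.0]]
wrist_force: [-0.0, 0.8, 0.2]
gripper_width: 1.001
gripper_force: 0.0
```

Emit:
apply_moves:
  moves:
    - [[0,0,0],0]
    - [[0,0,0],0]

```text
time_s: 7.13
tcp_pos: [0.4168, 0.1038, 0.2829]
ee_rot: [[0.977, 0.215, 0.001], [0.215, -0.977, 0.0], [0.001, 0.0, -1.0]]
wrist_force: [-0.0, 0.8, 0.1]
gripper_width: 1.0
gripper_force: 0.0
```

```bash
python3 b.py w3 bin bin_lip bin_mid vial_0; python3 -c "
import cv2
a=cv2.imread('pics/w3.png')
cv2.imwrite('pics/w3c.png',cv2.resize(a[0:240,80:400],(800,600),interpolation=cv2.INTER_CUBIC))"
```

```text
[0.4169 0.1037 0.2832] [[ 0.9765  0.2154  0.0013]
 [ 0.2154 -0.9765  0.0008]
 [ 0.0014 -0.0005 -1.    ]] 7.2833
[0.4817 0.12   0.445 ] [[ 0.2142 -0.9463 -0.2422]
 [-0.9768 -0.2073 -0.0537]
 [ 0.0006  0.2481 -0.9687]]
bin wrist [(array([261.9904, 111.2064]), 0.57)]
bin scene [(array([203.2128, 301.9008]), 0.79), (array([282.624 , 229.7088]), 0.73)]
bin top [(array([148.224 , 214.1952]), 0.8)]
  3d [ 0.4972  0.1216 -0.0205] [np.float64(0.00854188385159055), np.float64(0.002528648383933108), np.float64(0.008157446038821861)]
bin_lip wrist [(array([262.0928,  56.9088]), 0.84), (array([246.4256, 123.3024]), 0.17)]
bin_lip scene [(array([181.4016, 278.7072]), 0.81)]
bin_lip top [(array([141.8752, 196.608 ]), 0.68)]
  3d [0.5584 0.1322 0.0481] [np.float64(0.0031188566112048234), np.float64(0.006228311845370547), np.float64(0.003126449437126996)]
bin_mid wrist [(array([260.7104, 108.7104]), 0.73)]
bin_mid scene [(array([205.1072, 290.8032]), 0.63)]
bin_mid top [(array([147.8144, 215.3088]), 0.73)]
  3d [0.4947 0.1164 0.0234] [np.float64(0.0016041960798012223), np.float64(0.0035235123946573696), np.float64(0.0034229571593806956)]
vial_0 wrist [(array([259.7888, 125.6064]), 0.98), (array([273.1008, 120.8832]), 0.67)]
vial_0 scene [(array([212.7872, 292.992 ]), 0.6), (array([207.9744, 296.2176]), 0.46)]
vial_0 top [(array([155.5968, 223.6032]), 0.6), (array([151.6032, 222.4128]), 0.49)]
  3d [0.4719 0.1037 0.012 ] [np.float64(0.010284258280600995), np.float64(0.0032634589651512566), np.float64(0.008527016557381854)]
```

View pics/w3c.png

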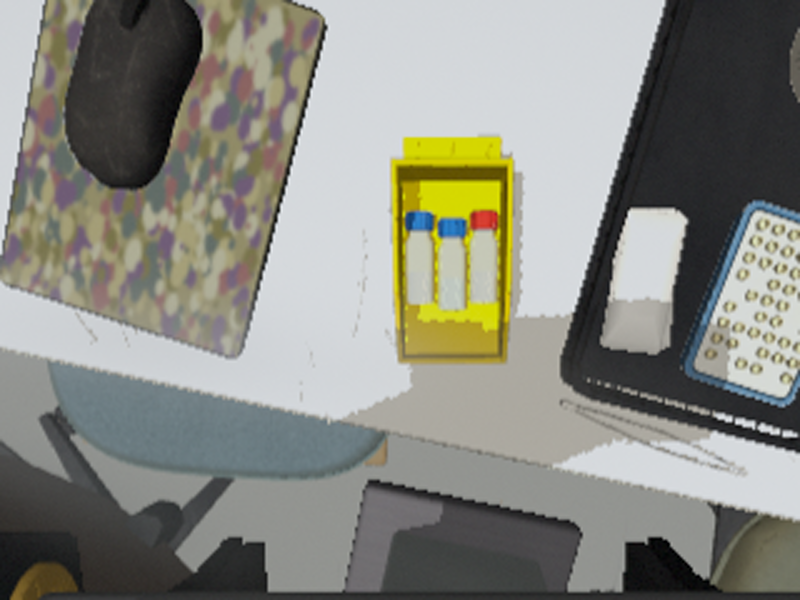

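The wrist view shows the bin almost aligned with the tool. The back rim is at (391..513,157) in the crop, the lip edge is at row 138, and all three vials are inside.

```bash
cat > d.py <<'E'
from h import *
np.set_printoptions(precision=4,suppress=True)
p=imaging.capture("wrist");s=r.sense()
f=lambda c,z:onz(p,((80+c[0]/2.5)/512,(c[1]/2.5)/384),z)
L=[f(c,z) for c,z in(((391,157),.055),((513,157),.055),((403,138),.055),((501,137),.055),((399,361),.031),((506,361),.031))]
m=[(L[i]+L[i+1])/2 for i in(0,2,4)]
for i in(0,2,4):
    d=L[i]-L[i+1];print(m[i//2],np.linalg.norm(d),np.degrees(np.arctan2(-d[0],d[1])))
d=m[0]-m[2];print("axis yaw",np.degrees(np.arctan2(d[1],d[0])),np.linalg.norm(d[:2]))
print(s["tcp_pos"],np.degrees(np.arctan2(s["ee_rot"][1,0],s["ee_rot"][0,0])))
for k in m: print("tool",s["ee_rot"].T@(k-s["tcp_pos"]))
E
python3 d.py
```

```text
[0.5472 0.1303 0.055 ] 0.06175696532323681 12.537554695373435
[0.556  0.1323 0.055 ] 0.04929814078807596 13.076469063767703
[0.4452 0.1067 0.031 ] 0.06156201335844364 12.528419177792022
axis yaw 13.001437329832658 0.1046265474238994
[0.4165 0.1037 0.2825] 12.557966205047943
tool [0.1333 0.0024 0.2275]
tool [0.1424 0.0024 0.2275]
tool [0.0287 0.0033 0.2515]
```

Emit:
apply_moves:
  moves:
    - [[0.034,0.001,0.02],0]
    - [[0.034,0.001,0.02],0]
    - [[0.033,0.001,0.02],0]
    - [[0,0,0.035],0]
    - [[0,0,0.035],0]

```text
time_s: 8.35
tcp_pos: [0.5178, 0.1233, 0.1513]
ee_rot: [[0.976, 0.217, 0.002], [0.217, -0.976, 0.001], [0.002, -0.0, -1.0]]
wrist_force: [0.3, 0.7, -0.6]
gripper_width: 1.002
gripper_force: 0.0
```

Emit:
apply_moves:
  moves:
    - [[0,0,0.035],0]
    - [[0,0,0.035],0]
    - [[0,0,0.03],0]
    - [[0,0,0.02],0]
    - [[0,0,0.01],0]

```text
time_s: 8.77
tcp_pos: [0.5141, 0.1217, 0.0194]
ee_rot: [[0.976, 0.217, -0.005], [0.217, -0.976, -0.003], [-0.006, 0.002, -1.0]]
wrist_force: [-0.2, -0.8, -0.5]
gripper_width: 1.003
gripper_force: 0.0
```

Emit:
apply_moves:
  moves:
    - [[0,0,0],0]
    - [[0,0,0],0]

```text
time_s: 8.93
tcp_pos: [0.5164, 0.123, 0.0229]
ee_rot: [[0.976, 0.218, 0.001], [0.218, -0.976, -0.0], [0.0, 0.0, -1.0]]
wrist_force: [0.4, 0.3, 0.6]
gripper_width: 1.0
gripper_force: 0.0
```

Emit:
apply_moves:
  moves:
    - [[0,0,0],0]
    - [[0,0,0],0]
    - [[0,0,0],0]
    - [[0,0,0],0]
    - [[0,0,0],0]
  hand: 0.05

```text
time_s: 9.35
tcp_pos: [0.5161, 0.1228, 0.0234]
ee_rot: [[0.976, 0.218, 0.001], [0.218, -0.976, 0.0], [0.001, -0.0, -1.0]]
wrist_force: [-0.1, -0.8, 5.9]
gripper_width: 0.706
gripper_force: 30.5
```

```bash
python3 b.py w4 bin_lip
```

```text
[0.5162 0.1228 0.0233] [[ 0.976   0.2178  0.001 ]
 [ 0.2178 -0.976   0.0002]
 [ 0.001   0.     -1.    ]] 9.5
[0.5809 0.1391 0.1855] [[ 0.2174 -0.9457 -0.2415]
 [-0.9761 -0.2105 -0.0542]
 [ 0.0004  0.2475 -0.9689]]
bin_lip wrist [(array([258.9184, 168.9984]), 0.76)]
bin_lip scene []
bin_lip top [(array([141.1072, 195.1872]), 0.51)]
  3d [0.559  0.1325 0.0524] [np.float64(0.0013377162895500956), np.float64(0.0013377162895502055)]
```

View pics/w4.png

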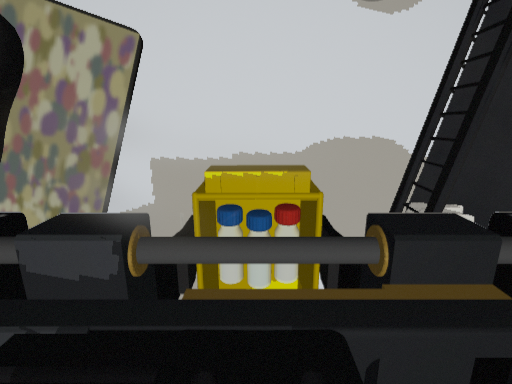

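Gripped: the opening reads 61 mm, the lip edge is at row 167, and the vials are in place. Now I'll lift.

Emit:
apply_moves:
  moves:
    - [[0,0,-0.01],0]
    - [[0,0,-0.02],0]
    - [[0,0,-0.03],0]
    - [[0,0,-0.035],0]
    - [[0,0,-0.035],0]

```text
time_s: 10.07
tcp_pos: [0.5148, 0.1224, 0.1535]
ee_rot: [[0.976, 0.217, -0.002], [0.217, -0.976, -0.001], [-0.002, 0.0, -1.0]]
wrist_force: [-0.3, 0.1, -2.5]
gripper_width: 0.711
gripper_force: 30.0
```

Emit:
apply_moves:
  moves:
    - [[0,0,-0.035],0]
    - [[0,0,-0.03],0]
    - [[0,0.01,-0.025],0]
    - [[-0.003,0.02,-0.015],0]
    - [[-0.003,0.03,0],0]

```text
time_s: 10.48
tcp_pos: [0.5245, 0.064, 0.262]
ee_rot: [[0.975, 0.221, 0.008], [0.221, -0.975, 0.003], [0.008, -0.001, -1.0]]
wrist_force: [0.4, 0.2, -1.4]
gripper_width: 0.708
gripper_force: 30.0
```

Emit:
apply_moves:
  moves:
    - [[-0.004,0.035,0],0]
    - [[-0.004,0.035,0],0]
    - [[-0.004,0.035,0],0]
    - [[-0.004,0.035,0],0]
    - [[-0.004,0.035,0],0]

```text
time_s: 10.9
tcp_pos: [0.5408, -0.1137, 0.2575]
ee_rot: [[0.976, 0.217, -0.001], [0.217, -0.976, 0.001], [-0.001, -0.001, -1.0]]
wrist_force: [0.0, 0.4, -2.5]
gripper_width: 0.711
gripper_force: 30.0
```

Emit:
apply_moves:
  moves:
    - [[-0.004,0.035,0],0]
    - [[-0.004,0.035,0],0]
    - [[-0.004,0.035,0],0]
    - [[-0.004,0.035,0],0]
    - [[-0.004,0.028,0],0]

```text
time_s: 11.32
tcp_pos: [0.558, -0.2827, 0.257]
ee_rot: [[0.976, 0.216, -0.001], [0.216, -0.976, 0.001], [-0.001, -0.001, -1.0]]
wrist_force: [1.0, 0.7, -1.7]
gripper_width: 0.711
gripper_force: 30.0
```

Emit:
apply_moves:
  moves:
    - [[-0.002,0.02,0],0]
    - [[-0.002,0.01,0],4]
    - [[0,0,0],6.4]
    - [[0,0,0],6.4]
    - [[0,0,0],6.4]

```text
time_s: 11.73
tcp_pos: [0.5605, -0.3109, 0.2568]
ee_rot: [[0.982, -0.191, -0.002], [-0.191, -0.982, 0.001], [-0.002, -0.001, -1.0]]
wrist_force: [-0.8, 1.0, -1.9]
gripper_width: 0.71
gripper_force: 30.0
```

Emit:
apply_moves:
  moves:
    - [[0,0,0],6.4]
    - [[0,0,0],0]
    - [[0,0,0],0]

```text
time_s: 11.98
tcp_pos: [0.5608, -0.3105, 0.2572]
ee_rot: [[0.957, -0.29, -0.001], [-0.29, -0.957, 0.001], [-0.001, -0.001, -1.0]]
wrist_force: [0.4, 0.4, -2.4]
gripper_width: 0.707
gripper_force: 30.0
```

```bash
python3 b.py w5 bay tongue bin_lip; python3 -c "
from h import *;s=r.sense();print(s['wrist_force'],s['gripper_force'],s['gripper_width'])
a=cv2.imread('pics/w5.png')
cv2.imwrite('pics/w5c.png',cv2.resize(a[30:220,120:390],(800,563),interpolation=cv2.INTER_CUBIC))"
```

```text
[ 0.561  -0.3106  0.2574] [[ 0.9566 -0.2913 -0.0004]
 [-0.2913 -0.9566  0.0003]
 [-0.0005 -0.0002 -1.    ]] 12.1333
[ 0.6246 -0.3286  0.4191] [[-0.2908 -0.9265 -0.2388]
 [-0.9568  0.2816  0.0725]
 [ 0.0001  0.2495 -0.9684]]
bay wrist [(array([263.4752,  96.192 ]), 0.78)]
bay scene [(array([253.5936, 162.0864]), 0.67), (array([274.688 , 166.3872]), 0.32)]
bay top []
  3d [ 0.6383 -0.3371  0.189 ] [np.float64(0.0005559874801146059), np.float64(0.0005559874801148182)]
tongue wrist [(array([260.096 , 105.7152]), 0.72)]
tongue scene [(array([251.5968, 165.0816]), 0.56), (array([280.576, 230.208]), 0.38)]
tongue top []
  3d [ 0.6365 -0.33    0.1804] [np.float64(0.005265820225082814), np.float64(0.005265820225082495)]
bin_lip wrist [(array([260.8128, 169.6128]), 0.97)]
bin_lip scene [(array([262.4   , 142.8864]), 0.92)]
bin_lip top []
  3d [ 0.5978 -0.3254  0.286 ] [np.float64(0.003909799729419036), np.float64(0.003909799729419239)]
[ 0.00166651  0.2508413  -1.50204919] 29.99418114311993 0.7095921951743792
```

View pics/w5c.png

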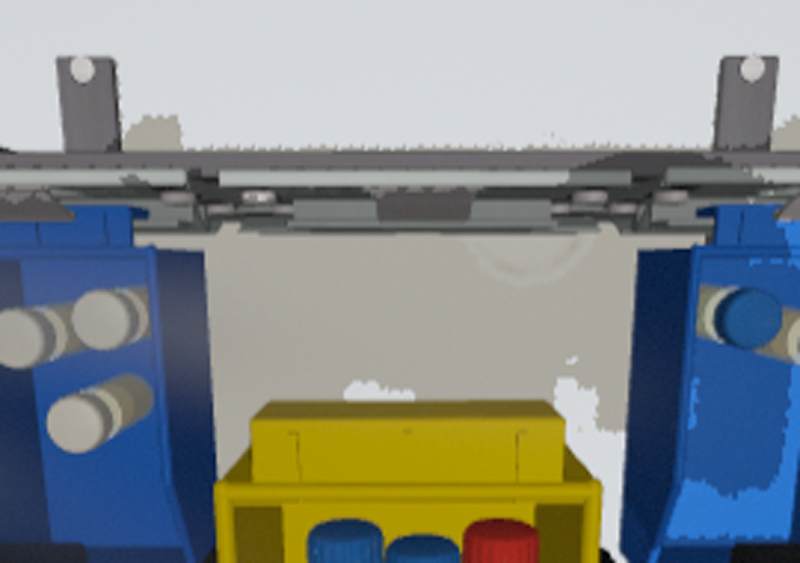

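The bin is level and the panel is square to the image. The place's centre is at column 263 and the lip's is at 258, so I need about 4 mm in +y. The lip still has about 37 mm to go to the web.

Emit:
apply_moves:
  moves:
    - [[0,0.002,0.015],0]
    - [[0.005,0.002,0.02],0]
    - [[0.01,0,0.02],0]
    - [[0.008,0,0.012],0]
    - [[0.004,0,0],0]

```text
time_s: 13.0
tcp_pos: [0.585, -0.322, 0.1867]
ee_rot: [[0.956, -0.293, -0.006], [-0.293, -0.956, 0.003], [-0.007, -0.001, -1.0]]
wrist_force: [-1.0, 0.6, -2.4]
gripper_width: 0.711
gripper_force: 30.0
```

Emit:
apply_moves:
  moves:
    - [[0,0,0],0]
    - [[0,0,0],0]

```text
time_s: 13.17
tcp_pos: [0.5865, -0.3229, 0.1916]
ee_rot: [[0.956, -0.293, 0.001], [-0.293, -0.956, -0.001], [0.002, 0.001, -1.0]]
wrist_force: [-0.1, 0.9, -1.5]
gripper_width: 0.713
gripper_force: 30.0
```

```bash
python3 b.py w6 bay tongue bin_lip; python3 -c "
from h import *;s=r.sense();print(s['wrist_force'],s['gripper_force'],s['gripper_width'])
a=cv2.imread('pics/w6.png')
cv2.imwrite('pics/w6c.png',cv2.resize(a[100:220,170:350],(800,533),interpolation=cv2.INTER_CUBIC))"
```

```text
[ 0.5861 -0.3227  0.1921] [[ 0.9561 -0.2929  0.0023]
 [-0.2929 -0.9561 -0.0009]
 [ 0.0025  0.0002 -1.    ]] 13.3167
[ 0.6499 -0.3408  0.3537] [[-0.2931 -0.9264 -0.2364]
 [-0.9561  0.2843  0.0713]
 [ 0.0012  0.2469 -0.969 ]]
bay wrist [(array([255.1808, 136.512 ]), 0.64)]
bay scene [(array([255.6928, 160.2816]), 0.81)]
bay top []
  3d [ 0.637  -0.3395  0.1958] [np.float64(0.004592120760093274), np.float64(0.004592120760093325)]
tongue wrist [(array([257.792, 148.608]), 0.57)]
tongue scene [(array([253.9008, 164.1984]), 0.92)]
tongue top [(array([367.104, 230.4  ]), 0.38), (array([281.1904, 192.    ]), 0.28)]
  3d [ 0.634  -0.3348  0.1828] [np.float64(0.0016805765733267422), np.float64(0.0016805765733270042)]
bin_lip wrist [(array([261.7856, 170.6112]), 0.69)]
bin_lip scene [(array([257.8944, 155.2896]), 0.71)]
bin_lip top []
  3d [ 0.6239 -0.3376  0.222 ] [np.float64(0.002970492271774266), np.float64(0.0029704922717743074)]
[ 0.2627114   0.3748267  -1.64605312] 29.994103498756886 0.7110252743239279
```

View pics/w6c.png

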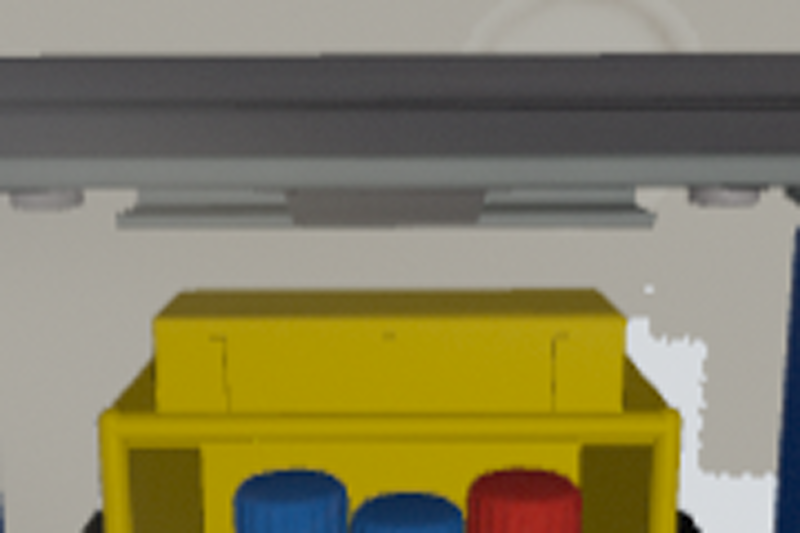

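The tongue's front edge is at row 151 (crop 228) with columns 117–654. The hook's rear top edge is at crop row 315. That puts the tongue's top near z ≈ 0.179 and the web 11.8 mm ahead of the hook's rear face. I'll go forward 10 mm and then down.

Emit:
apply_moves:
  moves:
    - [[0.003,-0.0005,0],0]
    - [[0.004,0,0],0]
    - [[0.003,0,0],0]
    - [[0,0,0],0]
    - [[0,0,0],0]

```text
time_s: 14.18
tcp_pos: [0.5957, -0.325, 0.1903]
ee_rot: [[0.956, -0.293, -0.0], [-0.293, -0.956, 0.0], [-0.0, -0.0, -1.0]]
wrist_force: [-0.1, -0.4, -1.7]
gripper_width: 0.709
gripper_force: 30.0
```

Emit:
apply_moves:
  moves:
    - [[0,0,0.004],0]
    - [[0,0,0.004],0]
    - [[0,0,0.004],0]
    - [[0,0,0],0]
    - [[0,0,0],0]

```text
time_s: 14.6
tcp_pos: [0.5942, -0.3247, 0.1779]
ee_rot: [[0.956, -0.293, -0.003], [-0.293, -0.956, 0.001], [-0.003, -0.0, -1.0]]
wrist_force: [-3.3, 1.2, -1.7]
gripper_width: 0.711
gripper_force: 30.0
```

```bash
python3 -c "
from h import *;s=r.sense();print(s['tcp_pos'],s['wrist_force'],s['moment'],s['gripper_width'])
p=imaging.capture('wrist');cv2.imwrite('pics/w7.png',p['frame'])
cv2.imwrite('pics/w7c.png',cv2.resize(p['frame'][100:220,170:350],(800,533),interpolation=cv2.INTER_CUBIC))"
```

```text
[ 0.59415352 -0.32470447  0.17788146] [-3.25160703  1.19194703 -1.66288312] [ 0.12817143  1.14159895 -0.01772579] 0.710917260451842
```

View pics/w7c.png

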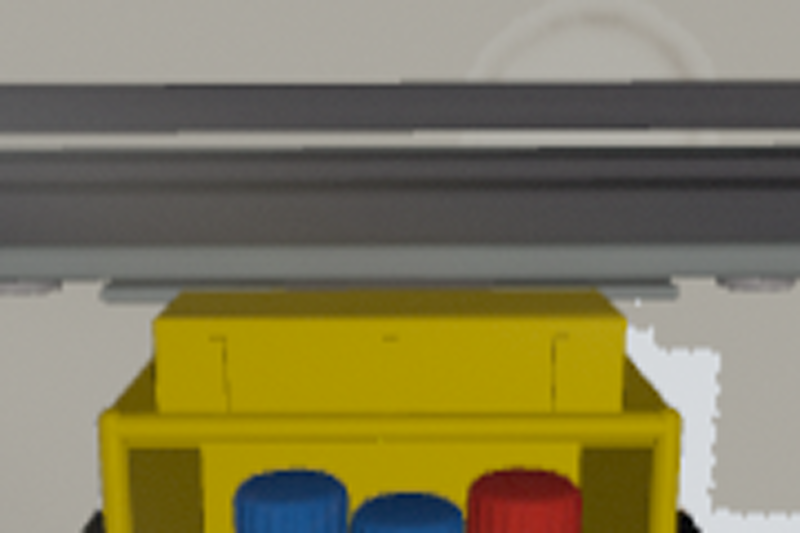

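The hook is now against the catch (about −3.5 N). The tongue's edge at crop row 300 shows the hook still sits about 2.5–3 mm too far forward, so I'll push in a little before going on down.

Emit:
apply_moves:
  moves:
    - [[0.0015,0,0],0]
    - [[0.0015,0,0],0]
    - [[0,0,0],0]
    - [[0,0,0],0]
    - [[0,0,0],0]

```text
time_s: 15.07
tcp_pos: [0.596, -0.3253, 0.1774]
ee_rot: [[0.956, -0.294, -0.006], [-0.294, -0.956, 0.002], [-0.007, -0.0, -1.0]]
wrist_force: [-6.5, 1.7, 0.1]
gripper_width: 0.711
gripper_force: 30.0
```

Emit:
apply_moves:
  moves:
    - [[0,0,0.003],0]
    - [[0,0,0.003],0]
    - [[0,0,0],0]
    - [[0,0,0],0]

```text
time_s: 15.4
tcp_pos: [0.5968, -0.3257, 0.173]
ee_rot: [[0.956, -0.293, -0.003], [-0.293, -0.956, 0.001], [-0.003, 0.0, -1.0]]
wrist_force: [-7.6, 1.7, 3.1]
gripper_width: 0.71
gripper_force: 30.0
```

```bash
cat > e.py <<'E'
from h import *
import sys
np.set_printoptions(precision=4,suppress=True)
s=r.sense();R=s['ee_rot'];t=s['tcp_pos'];bay=np.array([.638,-.337,t[2]])
print(t,"F tool",R.T@s['wrist_force'],"M",s['moment'],s['gripper_width'],"lip->web",(R.T@(bay-t))[0]-.0422,"tilt",R[2])
p=imaging.capture('wrist');cv2.imwrite(f'pics/{sys.argv[1]}.png',p['frame'])
cv2.imwrite(f'pics/{sys.argv[1]}c.png',cv2.resize(p['frame'][100:220,170:350],(800,533),interpolation=cv2.INTER_CUBIC))
E
python3 e.py w8
```

```text
[ 0.5968 -0.3257  0.173 ] F tool [-7.786   0.6421 -3.025 ] M [0.3873 1.9026 0.0289] 0.710147189226214 lip->web 0.00044708036378868915 tilt [-0.0033  0.0003 -1.    ]
```

Run:
```python
import cv2,numpy as np
for n in("w7","w8"):
    a=cv2.cvtColor(cv2.imread(f'pics/{n}.png'),cv2.COLOR_BGR2GRAY).astype(int)
    print(n,"L",[(i,int(a[i,195:203].mean())) for i in range(158,182)])
    b=cv2.imread(f'pics/{n}.png').astype(int)
    print(" lip col 230",[(i,tuple(b[i,230])) for i in range(160,176)])
    for c in(169,171,173,175):
        print(c,a[c,180:206].tolist())
```

```text
w7 L [(158, 121), (159, 121), (160, 119), (161, 116), (162, 101), (163, 81), (164, 89), (165, 112), (166, 123), (167, 121), (168, 144), (169, 167), (170, 167), (171, 167), (172, 167), (173, 167), (174, 167), (175, 167), (176, 167), (177, 167), (178, 168), (179, 168), (180, 168), (181, 167)]
 lip col 230 [(160, (np.int64(118), np.int64(123), np.int64(121))), (161, (np.int64(113), np.int64(118), np.int64(116))), (162, (np.int64(93), np.int64(97), np.int64(98))), (163, (np.int64(66), np.int64(74), np.int64(75))), (164, (np.int64(73), np.int64(87), np.int64(88))), (165, (np.int64(69), np.int64(100), np.int64(107))), (166, (np.int64(23), np.int64(91), np.int64(107))), (167, (np.int64(15), np.int64(88), np.int64(104))), (168, (np.int64(21), np.int64(91), np.int64(107))), (169, (np.int64(19), np.int64(90), np.int64(107))), (170, (np.int64(16), np.int64(92), np.int64(108))), (171, (np.int64(11), np.int64(116), np.int64(136))), (172, (np.int64(1), np.int64(146), np.int64(168))), (173, (np.int64(0), np.int64(151), np.int64(174))), (174, (np.int64(0), np.int64(151), np.int64(174))), (175, (np.i
[... 1564 characters left out ...]
5))), (173, (np.int64(4), np.int64(151), np.int64(173))), (174, (np.int64(0), np.int64(152), np.int64(175))), (175, (np.int64(0), np.int64(152), np.int64(175)))]
169 [118, 117, 117, 118, 118, 117, 116, 117, 117, 117, 118, 116, 117, 117, 117, 118, 117, 118, 118, 117, 117, 117, 117, 117, 116, 117]
171 [97, 120, 134, 134, 135, 135, 135, 134, 135, 136, 106, 106, 108, 107, 107, 107, 107, 106, 105, 105, 106, 106, 105, 106, 103, 114]
173 [165, 168, 168, 168, 168, 167, 168, 168, 168, 168, 138, 121, 119, 118, 118, 118, 119, 120, 118, 120, 119, 120, 120, 120, 124, 137]
175 [168, 168, 168, 167, 167, 169, 167, 167, 168, 168, 167, 168, 151, 148, 149, 149, 149, 149, 148, 149, 148, 148, 148, 166, 136, 137]
```

Without a further view, the row profiles put the tongue's front edge at row 175 and the hook between tongue and web. I'll carry on down slowly.

Emit:
apply_moves:
  moves:
    - [[0,0,0.002],0]
    - [[0,0,0.002],0]
    - [[0,0,0],0]
    - [[0,0,0],0]

```text
time_s: 15.78
tcp_pos: [0.5969, -0.3258, 0.1689]
ee_rot: [[0.956, -0.293, -0.003], [-0.293, -0.956, 0.001], [-0.003, 0.0, -1.0]]
wrist_force: [-7.3, 2.9, 2.5]
gripper_width: 0.709
gripper_force: 30.0
```

Emit:
apply_moves:
  moves:
    - [[0,0,0.002],0]
    - [[0,0,0.002],0]
    - [[0,0,0],0]
    - [[0,0,0],0]

```text
time_s: 16.12
tcp_pos: [0.5969, -0.3258, 0.165]
ee_rot: [[0.956, -0.293, -0.003], [-0.293, -0.956, 0.001], [-0.003, 0.0, -1.0]]
wrist_force: [-6.4, 1.6, 2.2]
gripper_width: 0.71
gripper_force: 30.0
```

```bash
python3 e.py w9
```

```text
[ 0.5969 -0.3258  0.165 ] F tool [-6.63    0.3366 -2.1722] M [0.3351 1.8839 0.0361] 0.7098117643730556 lip->web 0.0003448712309703922 tilt [-0.003   0.0003 -1.    ]
```

Emit:
apply_moves:
  moves:
    - [[0,0,0.002],0]
    - [[0,0,0.001],0]
    - [[0,0,0],0]
    - [[0,0,0],0]

```text
time_s: 16.5
tcp_pos: [0.597, -0.3258, 0.162]
ee_rot: [[0.956, -0.293, -0.003], [-0.293, -0.956, 0.001], [-0.003, 0.0, -1.0]]
wrist_force: [-6.4, 1.9, 2.0]
gripper_width: 0.715
gripper_force: 30.0
```

Emit:
apply_moves:
  moves:
    - [[0,0,0.002],0]
    - [[0,0,0.001],0]
    - [[0,0,0],0]
    - [[0,0,0],0]

```text
time_s: 16.83
tcp_pos: [0.597, -0.3258, 0.159]
ee_rot: [[0.956, -0.293, -0.003], [-0.293, -0.956, 0.001], [-0.003, 0.0, -1.0]]
wrist_force: [-7.0, 1.9, 2.8]
gripper_width: 0.709
gripper_force: 30.0
```

```bash
python3 e.py w10
```

```text
[ 0.597  -0.3258  0.159 ] F tool [-7.2063  0.2654 -2.7365] M [ 0.3415  1.8503 -0.0397] 0.70905419144132 lip->web 0.000287010629758902 tilt [-0.0029  0.0003 -1.    ]
```

Emit:
apply_moves:
  moves:
    - [[0,0,0.0015],0]
    - [[0,0,0.0015],0]
    - [[0,0,0],0]
    - [[0,0,0],0]

```text
time_s: 17.22
tcp_pos: [0.597, -0.3258, 0.1559]
ee_rot: [[0.956, -0.293, -0.003], [-0.293, -0.956, 0.001], [-0.003, 0.0, -1.0]]
wrist_force: [-6.5, 2.5, 2.8]
gripper_width: 0.711
gripper_force: 30.0
```

Emit:
apply_moves:
  moves:
    - [[0,0,0.0015],0]
    - [[0,0,0.0015],0]
    - [[0,0,0],0]
    - [[0,0,0],0]

```text
time_s: 17.55
tcp_pos: [0.5986, -0.3259, 0.1525]
ee_rot: [[0.956, -0.293, 0.0], [-0.293, -0.956, -0.0], [0.001, 0.0, -1.0]]
wrist_force: [-2.1, 0.8, -1.2]
gripper_width: 0.712
gripper_force: 30.0
```

```bash
python3 e.py w11
```

```text
[ 0.5986 -0.3259  0.1525] F tool [-2.205  -0.1742  1.2263] M [-0.0052  0.7155  0.0186] 0.7117563625669144 lip->web -0.0013283361981273334 tilt [ 0.0005  0.     -1.    ]
```

The force dropped and the arm sprang forward: the catch has snapped. I'll press on gently to the stop.

Emit:
apply_moves:
  moves:
    - [[0,0,0.001],0]
    - [[0,0,0],0]
    - [[0,0,0],0]

```text
time_s: 17.85
tcp_pos: [0.5986, -0.3259, 0.1514]
ee_rot: [[0.956, -0.293, 0.0], [-0.293, -0.956, -0.0], [0.0, -0.0, -1.0]]
wrist_force: [-0.8, 0.0, -0.2]
gripper_width: 0.708
gripper_force: 30.0
```

Emit:
apply_moves:
  moves:
    - [[0,0,0.001],0]
    - [[0,0,0],0]
    - [[0,0,0],0]

```text
time_s: 18.1
tcp_pos: [0.5987, -0.3259, 0.1511]
ee_rot: [[0.956, -0.293, 0.001], [-0.293, -0.956, -0.0], [0.001, 0.0, -1.0]]
wrist_force: [-1.8, 1.8, 2.2]
gripper_width: 0.712
gripper_force: 30.0
```

Emit:
apply_moves:
  moves:
    - [[0,0,0.001],0]
    - [[0,0,0],0]
    - [[0,0,0],0]

```text
time_s: 18.35
tcp_pos: [0.5987, -0.326, 0.151]
ee_rot: [[0.956, -0.293, 0.001], [-0.293, -0.956, -0.001], [0.002, 0.0, -1.0]]
wrist_force: [-4.1, 2.2, 5.1]
gripper_width: 0.706
gripper_force: 30.0
```

At the stop: z stays at 0.151 while the force rises. I'll relax and test lightly that the catch holds.

Emit:
apply_moves:
  moves:
    - [[0,0,-0.0015],0]
    - [[0,0,-0.0015],0]
    - [[0,0,0],0]
    - [[0,0,0],0]

```text
time_s: 18.68
tcp_pos: [0.5986, -0.3259, 0.152]
ee_rot: [[0.956, -0.293, 0.0], [-0.293, -0.956, 0.0], [0.0, -0.0, -1.0]]
wrist_force: [-0.5, -0.4, -2.5]
gripper_width: 0.712
gripper_force: 30.0
```

Emit:
apply_moves:
  moves:
    - [[0,0,0.001],0]
    - [[0,0,0.0005],0]
    - [[0,0,0],0]
    - [[0,0,0],0]

```text
time_s: 19.02
tcp_pos: [0.5986, -0.326, 0.1512]
ee_rot: [[0.956, -0.293, 0.001], [-0.293, -0.956, -0.0], [0.001, 0.0, -1.0]]
wrist_force: [-0.6, 0.3, -0.5]
gripper_width: 0.711
gripper_force: 30.0
```

Emit:
apply_moves:
  moves:
    - [[0,0,0],0]
    - [[0,0,0],0]
    - [[0,0,0],0]
    - [[0,0,0],0]
    - [[0,0,0],0]
  hand: 0.08

```text
time_s: 19.43
tcp_pos: [0.5984, -0.3259, 0.1511]
ee_rot: [[0.956, -0.293, 0.0], [-0.293, -0.956, -0.0], [0.0, 0.0, -1.0]]
wrist_force: [-0.7, 0.0, -0.6]
gripper_width: 0.907
gripper_force: 0.0
```

Emit:
apply_moves:
  moves:
    - [[0,0,-0.01],0]
    - [[0,0,-0.02],0]
    - [[0,0,-0.03],0]
    - [[0,0,-0.03],0]
    - [[0,0,-0.02],0]

```text
time_s: 19.85
tcp_pos: [0.5991, -0.3266, 0.2656]
ee_rot: [[0.956, -0.293, 0.005], [-0.293, -0.956, -0.003], [0.005, 0.001, -1.0]]
wrist_force: [-0.1, -1.4, 1.7]
gripper_width: 0.915
gripper_force: 0.0
```

Emit:
apply_moves:
  moves:
    - [[-0.02,0,-0.01],0]
    - [[-0.03,0,0],0]
    - [[-0.02,0,0],0]
    - [[0,0,0],0]
    - [[0,0,0],0]

```text
time_s: 20.27
tcp_pos: [0.531, -0.3054, 0.2729]
ee_rot: [[0.956, -0.293, 0.002], [-0.293, -0.956, -0.001], [0.003, 0.0, -1.0]]
wrist_force: [0.3, -0.3, 0.0]
gripper_width: 0.919
gripper_force: 0.0
```

```bash
python3 b.py w12 bay tongue bin_lip bin_mid bin vial_0
```

```text
[ 0.5322 -0.3056  0.2712] [[ 0.9561 -0.293   0.0005]
 [-0.293  -0.9561 -0.0003]
 [ 0.0006  0.0001 -1.    ]] 20.4167
[ 0.5943 -0.3234  0.4351] [[-0.2934 -0.9266 -0.2353]
 [-0.956   0.2846  0.0714]
 [ 0.0008  0.2459 -0.9693]]
bay wrist [(array([258.4064,  58.7136]), 0.86)]
bay scene [(array([252.9792, 161.7024]), 0.58)]
bay top []
  3d [ 0.6391 -0.3365  0.1904] [np.float64(0.001889620779265271), np.float64(0.0018896207792652307)]
tongue wrist [(array([259.1744,  67.3152]), 0.75), (array([259.9936,  65.7024]), 0.39)]
tongue scene [(array([252.9792, 162.816 ]), 0.68)]
tongue top [(array([294.2976, 159.7056]), 0.87)]
  3d [ 0.6378 -0.3357  0.1867] [np.float64(0.005981596169405173), np.float64(0.0024680283458563546), np.float64(0.00394316081689686)]
bin_lip wrist [(array([257.1776,  64.0128]), 0.63)]
bin_lip scene [(array([255.2832, 161.7024]), 0.96)]
bin_lip top []
  3d [ 0.6323 -0.336   0.1936] [np.float64(0.001369410385272913), np.float64(0.001369410385273032)]
bin_mid wrist [(array([257.3824, 132.7104]), 0.75)]
bin_mid scene [(array([265.0112, 177.216 ]), 0.62)]
bin_mid top []
  3d [ 0.5792 -0.3205  0.1544] [np.float64(0.002147040234631195), np.float64(0.0021470402346313766)]
bin wrist [(array([261.376 , 132.0192]), 0.64)]
bin scene [(array([259.8912, 187.3152]), 0.56)]
bin top []
  3d [ 0.5856 -0.3177  0.1091] [np.float64(0.009167415055394784), np.float64(0.009167415055394843)]
vial_0 wrist [(array([273.3056, 147.4944]), 0.91), (array([244.3776, 153.4848]), 0.87)]
vial_0 scene [(array([271.616 , 184.5888]), 0.62), (array([165.7856, 265.6128]), 0.54)]
vial_0 top []
  3d [ 0.5575 -0.3321  0.1239] [np.float64(0.002291330748251518), np.float64(0.002291330748251716)]
```

```bash
python3 -c "
from h import *;print(r.finish_job())"
```

```text
the job is handed in; nothing more can be done
None
```

The yellow bin hangs in the middle place with the lip at the stop, released and handed in; I judged the catch snap by force and inferred the vials are in from the network's detections, and the hand-in returned no verdict.

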